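# Close down the carving bench

## Robot

A 6-joint arm with a two-finger parallel gripper is mounted at the origin on the work surface. World frame = base frame: x ahead of the robot, y to its left, z up, the work surface at z = 0. Lengths are in m, angles in rad, forces in N, time in s.
With the tool pointing down it reaches from about 0.375 to 0.9 m from the base axis. Payload 3.1 kg.
Tool frame: the origin (TCP) lies midway between the tips of the shut fingers; the grasp point (between the pads) lies 19 mm behind it; z points along the fingers, y is the line along which they close (so a half turn about z gives the same grasp; the last joint's range is limited). The gripper opens to 87 mm and grips with 3 to 60 N. Pads are 19 mm wide; open, the fingers measure 117 mm over their backs; the gripper's body (75 mm by 190 mm) begins 51 mm behind the grasp point.
Start: joints at [-1.5, 0.527, 1.433, -0, 1.181, -0.178], TCP at [0.154, -0.606, 0.223] pointing down, gripper open.
Joint ranges: [-3.08, 3.08], [-0.75, 2.2], [0.22, 2.44], [-1.43, 4.57], [0, 2.65], [-2.85, 2.85]. Speed limits (rad/s): [2.79, 2.79, 3.14, 3.14, 3.14, 3.14].

## Interface

Orientations are given as a unit quaternion [x, y, z, w].
In Python, from rig import robot gives the robot as it stands.
- The arm moves only by the shell command python3 -m jog 'ROWS' [FORCE]. ROWS is a JSON object of lists of equal length, an entry for each row: "dp": the shift along the tool's x, y, z in mm, a list of three; "delta_rot": the turn, a rotation vector about the tool's x, y, z in rad, a list of three; "gripper": the opening, from -1 (shut) to 1 (fully open). A call has 1 to 12 rows; each row is the pose to reach, as a shift and turn from the pose commanded when the call began, along the tool's axes at that moment; what a row does not reach only later rows make up. A row lasts 1/10 s, in which the tool goes at most 50 mm and 8.59 degrees, less where a joint would pass 70% of its speed; a pose out of reach is approached as far as the arm can. A call with a gripper value outside its range is refused whole. The fingers move at their own pace and stop on an object; FORCE is the grip in N (left out, the last holds). Time passes only in rows, so rows that repeat a pose let the fingers close. It gives the time, the measured TCP pose, the force, the opening and the grip force at its end, in the units of the state.
- robot.get_obs(): the state, without advancing time (a new reading comes with each control period).
- robot.camera(name): name is "scene" or "top"; returns the picture (400x640x3 uint8, red, green, blue); there is no depth.
- robot.camera_model(name): a dict with "fx", "fy", "cx", "cy" (pixels), "k1" (the pictures are not rectified: a ray, as slopes to the right and down, at radius r is drawn at 1 + k1 r^2 times it, then the intrinsics apply), "xyz" and "orientation" of the camera in the world. Camera axes: x right, y down, z forward; pixel columns grow to the right and rows downward; lengths in m; the calibration is good to about 2 mm. A picture is of the moment at which its call begins. camera_model takes no time and is no camera call.
- robot.hand_in(): hands the job in; it is judged then, once.
Trained networks look in the newest picture that a camera, given by its name, has taken for a name from the list of things; names that differ only in an ending like _2 or _b are one class to them, and where a whole thing is asked for, a point or a joint stands for the part that bears it (a point fixed in the world has none). Each returns a list of dicts, best first, with "score" (0 to 1); they miss things now and then, are a little off and sometimes report something else, mostly with a low value. They report only what shows in the picture. A call takes as long as a camera call.
- robot.search_frame(name, camera): "rect" ([left, top, right, bottom] in pixels, round what is visible of it).
The state is a dict: "time": time; "q": joint angles; "joint_velocities": joint speeds; "joint_torque": joint torques, N m; "position": TCP position; "tool_rot": TCP orientation; "ft_force": force on the tool from outside, world axes, zero at the start; "moment": the same for the moment, N m; "grip_width": finger opening in m; "grip_force": force on a finger pad.
Only numpy, scipy, OpenCV 4.12 (cv2) and the standard library are available. Lean on these libraries where they do the work, as an engineer would, in place of code of your own. Each camera call takes 0.05 s, during which the arm holds its last target. There are 200 camera calls.

## Task

Close down the carving bench: turn the air supply valve (long lever) fully shut, and after that set the drain valve (short wing handle) half open, at 45 degrees, so the line bleeds down. Put every loose scraper lying on the bench into the slotted rack, one to a slot in any order, blade right down in the slot with the handle lying on the rack's board and its shoulder pushed up to the block. Leave everything else, including the scraper already in the rack, where it is.

Things in the scene. Friction and masses are not known exactly. Their poses are not given: they have to be found in the camera images.
- rack: fixed wooden rack: base board 190 x 330 x 10 mm; on its far half (rack x 0 to 95 mm) a block up to 38 mm above the bench with 5 slots along rack x, 64 mm apart in y, 10 mm wide (mouth edges rounded, radius 4), 28 deep, 85 long, open at the top and at the front face (x = 0). Handles lie on the near half. Origin: centre of underside; x from handles to slots, z up. Place and yaw vary
- slot0 (a point): front end of a slot: on its floor (10 mm above the bench), at the block's front face, mid-width; axes as the rack's. A scraper that is home has its origin here (up to 10 mm short is still home) with its x axis along rack x
- slot1 (a point): front end of a slot: on its floor (10 mm above the bench), at the block's front face, mid-width; axes as the rack's. A scraper that is home has its origin here (up to 10 mm short is still home) with its x axis along rack x
- slot2 (a point): front end of a slot: on its floor (10 mm above the bench), at the block's front face, mid-width; axes as the rack's. A scraper that is home has its origin here (up to 10 mm short is still home) with its x axis along rack x
- slot3 (a point): front end of a slot: on its floor (10 mm above the bench), at the block's front face, mid-width; axes as the rack's. A scraper that is home has its origin here (up to 10 mm short is still home) with its x axis along rack x
- slot4 (a point): front end of a slot: on its floor (10 mm above the bench), at the block's front face, mid-width; axes as the rack's. A scraper that is home has its origin here (up to 10 mm short is still home) with its x axis along rack x
- scraper0: loose scraper, 158 mm long, 110-180 g, maybe absent: wooden handle 80 long x 34 wide x 30 high (x -80 to 0) and flat steel blade 78 x 4 thick x 34 high (x 0 to 78) standing on its long edge, mid-width. Rests on its underside. Origin: on the underside at the shoulder (handle/blade); x to the blade end, z up. Balances near the shoulder: grip the handle across from above at x -22 mm
- scraper1: loose scraper, 158 mm long, 110-180 g, maybe absent: wooden handle 80 long x 34 wide x 30 high (x -80 to 0) and flat steel blade 78 x 4 thick x 34 high (x 0 to 78) standing on its long edge, mid-width. Rests on its underside. Origin: on the underside at the shoulder (handle/blade); x to the blade end, z up. Balances near the shoulder: grip the handle across from above at x -22 mm
- scraper2: loose scraper, 158 mm long, 110-180 g, maybe absent: wooden handle 80 long x 34 wide x 30 high (x -80 to 0) and flat steel blade 78 x 4 thick x 34 high (x 0 to 78) standing on its long edge, mid-width. Rests on its underside. Origin: on the underside at the shoulder (handle/blade); x to the blade end, z up. Balances near the shoulder: grip the handle across from above at x -22 mm
- scraper3: loose scraper, 158 mm long, 110-180 g, maybe absent: wooden handle 80 long x 34 wide x 30 high (x -80 to 0) and flat steel blade 78 x 4 thick x 34 high (x 0 to 78) standing on its long edge, mid-width. Rests on its underside. Origin: on the underside at the shoulder (handle/blade); x to the blade end, z up. Balances near the shoulder: grip the handle across from above at x -22 mm
- racked0: identical scraper that is already home in one of the slots (only one of the three is present; absent ones read None); leave it there. Origin and axes as for the loose scrapers
- racked1: identical scraper that is already home in one of the slots (only one of the three is present; absent ones read None); leave it there. Origin and axes as for the loose scrapers
- racked2: identical scraper that is already home in one of the slots (only one of the three is present; absent ones read None); leave it there. Origin and axes as for the loose scrapers
- supply_hub (a point): air supply valve, the one with a long one-sided lever: fixed point on the lever's vertical axis, 76 mm above the bench, mid-height of the lever. x axis along the pipe, away from the robot. Station: steel foot 90 x 60 x 20 mm, brass body (top 58 mm up) and steel pipe along x
- supply_grip (a point): point on the supply lever 75 mm from its axis, 76 mm above the bench: the place to pinch or push it. The lever is a black bar 14 mm wide, 20 mm high (66 to 86 mm above the bench), reaching 110 mm from the axis
- supply_lever (a joint): angle of the supply lever: 0 = along the pipe, pointing to -x of the hub = fully open; it turns clockwise seen from above to 1.571 = across the pipe, pointing to +y of the hub = shut, against a stop. Friction 0.12 N m holds it where it is left
- drain_hub (a point): drain valve: fixed point on the vertical axis of its wing handle, 77 mm above the bench, at mid-height of the wing: grip here. Station as the supply's, x axis along the pipe. This is the valve with the short two-sided wing: a black bar 70 long x 14 wide x 22 mm high, 66 to 88 mm above the bench, its middle on the axis
- drain_wing (a joint): angle of the drain wing: 0 = wing across the pipe (along y of the hub) = shut; it turns anticlockwise seen from above to 1.571 = along the pipe = fully open; 0.785 (45 degrees) = half open. Friction 0.08 N m holds it where it is left
- mallet: bystander: mason's steel mallet with wooden handle lying down, 54 mm thick; origin under the handle end of the head
- rubbing_stone: bystander: grey stone block 70 x 38 x 24 mm; origin under its centre
- hone: bystander: blue-grey honing stone 110 x 40 x 22 mm; origin under its centre

How it is judged:
On the way, in this order (a step that is already met when the one before it is completed fails the run):
1. the supply lever is turned fully shut (within 7 degrees of its stop) (value of joint supply_lever above 1.45 rad), for 0.2 s.
2. then the drain wing is set half open (45 degrees, within 7) (value of joint drain_wing between 0.665 and 0.905 rad), for 0.3 s.
At the end, for the whole second after the job is handed in: supply lever shut (above 1.45 rad), drain wing at 0.785 rad within 0.12, and every scraper present at rest in a slot: underside within 4.5 mm of the slot floor's height, shoulder no more than 10 mm from the block, within 8 mm of the slot's middle line, parallel to it and upright within 0.12 rad (all of step 2 and value of joint supply_lever above 1.45 rad and z of scraper0 in the frame of rack between 0.005 and 0.0145 m and x of scraper0 in the frame of rack between -0.01 and 0.006 m and angle between the x axis of each of scraper0, scraper1, scraper2, scraper3 and the x axis of rack, either way round below 0.12 rad and angle between each of scraper0, scraper1, scraper2, scraper3's own z axis and vertical below 0.12 rad and linear speed of each of scraper0, scraper1, scraper2, scraper3 below 0.02 m/s and (y of scraper0 in the frame of rack between -0.136 and -0.12 m or y of scraper0 in the frame of rack between -0.072 and -0.056 m or y of scraper0 in the frame of rack between -0.008 and 0.008 m or y of scraper0 in the frame of rack between 0.056 and 0.072 m or y of scraper0 in the frame of rack between 0.12 and 0.136 m) and z of scraper1 in the frame of rack between 0.005 and 0.0145 m and x of scraper1 in the frame of rack between -0.01 and 0.006 m and (y of scraper1 in the frame of rack between -0.136 and -0.12 m or y of scraper1 in the frame of rack between -0.072 and -0.056 m or y of scraper1 in the frame of rack between -0.008 and 0.008 m or y of scraper1 in the frame of rack between 0.056 and 0.072 m or y of scraper1 in the frame of rack between 0.12 and 0.136 m) and z of scraper2 in the frame of rack between 0.005 and 0.0145 m and x of scraper2 in the frame of rack between -0.01 and 0.006 m and (y of scraper2 in the frame of rack between -0.136 and -0.12 m or y of scraper2 in the frame of rack between -0.072 and -0.056 m or y of scraper2 in the frame of rack between -0.008 and 0.008 m or y of scraper2 in the frame of rack between 0.056 and 0.072 m or y of scraper2 in the frame of rack between 0.12 and 0.136 m) and z of scraper3 in the frame of rack between 0.005 and 0.0145 m and x of scraper3 in the frame of rack between -0.01 and 0.006 m and (y of scraper3 in the frame of rack between -0.136 and -0.12 m or y of scraper3 in the frame of rack between -0.072 and -0.056 m or y of scraper3 in the frame of rack between -0.008 and 0.008 m or y of scraper3 in the frame of rack between 0.056 and 0.072 m or y of scraper3 in the frame of rack between 0.12 and 0.136 m)); the robot touches nothing.
It fails at once if something that is not part of the job is moved more than 25 mm (distance of any of mallet, rubbing_stone, hone, racked0, racked1, racked2 from where it was at the start of the episode above 0.025 m).
Of racked0, racked1, racked2 only 1 to 1 are there at a start; the rules pass over those that are not, and their reading is None.
Of scraper0, scraper1, scraper2, scraper3 only 3 to 4 are there at a start; the rules pass over those that are not, and their reading is None.
At some moment in a run one of scraper0, scraper1, scraper2, scraper3 may be knocked a few centimetres aside while the robot is not near it.
Once in a run the grip may slacken for a moment while it holds something.
It also fails if it takes over 210 s, if anything falls off the work surface, if the arm or the gripper's body presses on something with over 40 N, if the wrist force passes 120 N, or if a joint passes its speed limit or range.

## Working session

There is one attempt and no reset: what is moved stays moved. The work goes in short steps, Python scripts to look and compute and a shell command to move; the robot and the scene stay as the last step left them, time stands still between calls to the robot, and variables do not carry over. Pictures are saved under pics/ and viewed, at most 15 in all, crops included, and the job is handed in when it is done.

```bash
ls; mkdir -p pics; cat > h.py <<'E'
import numpy as np, cv2
from rig import robot
from scipy.spatial.transform import Rotation as R
def ray(cam,u,v):
    m=robot.camera_model(cam)
    d=np.array([(u-m['cx'])/m['fx'],(v-m['cy'])/m['fy']]);s=d.copy()
    for _ in range(20): s=d/(1+m['k1']*(s@s))
    return np.array(m['xyz']),R.from_quat(m['orientation']).apply([s[0],s[1],1])
def px2w(cam,u,v,z):
    o,d=ray(cam,u,v); return o+d*(z-o[2])/d[2]
def w2px(cam,p):
    m=robot.camera_model(cam)
    c=R.from_quat(m['orientation']).inv().apply(np.array(p)-m['xyz'])
    s=c[:2]/c[2]; s=s*(1+m['k1']*(s@s)); return s*[m['fx'],m['fy']]+[m['cx'],m['cy']]
def snap(cam,fn):
    im=robot.camera(cam); cv2.imwrite('pics/'+fn,im[:,:,::-1]); return im
E
python3 - <<'E'
from h import *
for c in ['top','scene']:
    snap(c,c+'0.png'); print(c,robot.camera_model(c))
    for n in ['rack','scraper0','racked0','supply_lever','drain_wing','mallet','hone','rubbing_stone']:
        print(n,[(np.round(d['rect']).astype(int).tolist(),round(d['score'],2)) for d in robot.search_frame(n,c)])
E
```

```text
pics
top {'fx': 506.98719896831625, 'fy': 506.98719896831625, 'cx': 316.7773558003631, 'cy': 203.10943716451084, 'k1': -0.10259422428869733, 'xyz': array([ 0.38561838, -0.0232145 ,  1.43684763]), 'orientation': array([-0.70051243,  0.71275835, -0.02715487,  0.02281406])}
rack [([354, 154, 477, 222], 0.59)]
scraper0 [([269, 104, 283, 168], 0.94), ([311, 123, 327, 179], 0.67), ([353, 151, 475, 223], 0.53)]
racked0 [([360, 188, 374, 217], 0.69)]
supply_lever [([164, 209, 174, 250], 0.89)]
drain_wing [([196, 156, 221, 166], 0.54), ([266, 106, 281, 166], 0.37), ([164, 206, 175, 254], 0.19)]
mallet [([379, 228, 413, 298], 0.57)]
hone [([207, 253, 251, 277], 0.86)]
rubbing_stone [([228, 168, 245, 190], 0.53), ([350, 154, 473, 222], 0.31)]
scene {'fx': 405.4174842425299, 'fy': 405.4174842425299, 'cx': 314.34437865191313, 'cy': 200.90551596409577, 'k1': -0.07598808243021124, 'xyz': array([1.44962867, 0.26911997, 0.80954427]), 'orientation': array([ 0.53974565,  0.70815029, -0.36622999, -0.27032091])}
rack [([164, 189, 282, 245], 0.59)]
scraper0 [([326, 245, 338, 296], 0.94), ([288, 226, 300, 265], 0.89), ([340, 207, 360, 244], 0.66), ([362, 236, 386, 258], 0.61), ([164, 190, 286, 243], 0.56)]
racked0 [([251, 201, 274, 229], 0.75)]
supply_lever [([436, 196, 448, 225], 0.64)]
drain_wing [([394, 241, 413, 251], 0.54)]
mallet [([236, 159, 286, 192], 0.92)]
hone [([377, 192, 412, 211], 0.92)]
rubbing_stone [([362, 234, 384, 256], 0.64)]
```

```bash
python3 - <<'E'
import cv2
im=cv2.imread('pics/top0.png')[90:310,130:490]
cv2.imwrite('pics/top0c.png',cv2.resize(im,None,fx=2.22,fy=2.22,interpolation=cv2.INTER_CUBIC))
E
```

```text
(no output)
```

View pics/top0c.png

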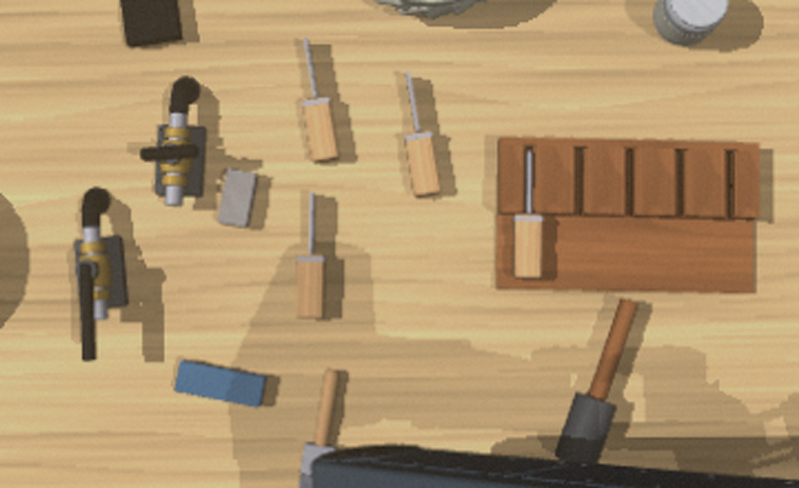

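View pics/scene0.png

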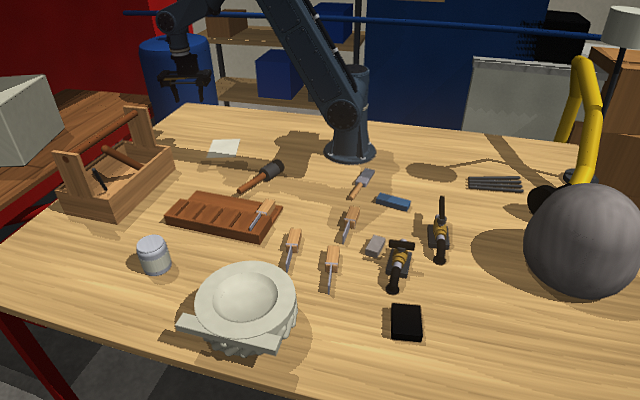

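Top crop: the valves are at left, with the supply lever pivot at (90,268) and the drain wing at (170,152). Three loose scrapers point their blades up, with handles at (320,130), (422,165) and (311,287). The rack is at right with its leftmost slot occupied, and there is an unclear tool half under the arm at (325,420). I'll measure these and zoom in on the unclear one.

```bash
python3 - <<'E'
from h import *
im=cv2.imread('pics/scene0.png')[140:300,280:480]
cv2.imwrite('pics/scene0c.png',cv2.resize(im,None,fx=4,fy=3.7,interpolation=cv2.INTER_CUBIC)[:599])
P={'sup_pivot':(90,266,.086),'sup_tip':(90,360,.086),'wingL':(142,154,.088),'wingR':(198,152,.088),
'pipe_sup_near':(101,318,.045),'pipe_sup_far':(92,228,.045),
's0 shoulder':(316,100,.03),'s0 end':(326,159,.03),'s0 tip':(307,41,.034),
's1 shoulder':(418,134,.03),'s1 end':(428,195,.03),'s1 tip':(408,74,.034),
's2 shoulder':(311,257,.03),'s2 end':(311,318,.03),'s2 tip':(312,195,.034),
'x handle top':(331,370,.03),'x sh':(320,445,.03),
'rk FL':(499,139,.038),'rk FR':(760,144,.038),'rk mL':(499,213,.038),'rk mR':(757,219,.038),'rk NL':(497,289,.01),'rk NR':(754,293,.01),
'stone':(238,198,.024),'hone':(220,383,.022),'racked sh':(528,214,.04),'racked end':(528,277,.04),'mallet hd':(628,302,.03)}
for k,(u,v,z) in P.items(): print(k,np.round(px2w('top',u/2.22+130,v/2.22+90,z)*1000))
E
```

```text
sup_pivot [470. 361.  86.]
sup_tip [356. 361.  86.]
wingL [605. 297.  88.]
wingR [606. 228.  88.]
pipe_sup_near [407. 359.  45.]
pipe_sup_far [520. 370.  45.]
s0 shoulder [679.  89.  30.]
s0 end [604.  77.  30.]
s0 tip [755.  99.  34.]
s1 shoulder [633. -40.  30.]
s1 end [556. -51.  30.]
s1 tip [710. -28.  34.]
s2 shoulder [480.  97.  30.]
s2 end [404.  98.  30.]
s2 tip [558.  95.  34.]
x handle top [339.  74.  30.]
x sh [246.  89.  30.]
rk FL [ 624. -141.   38.]
rk FR [ 613. -474.   38.]
rk mL [ 531. -139.   38.]
rk mR [ 518. -466.   38.]
rk NL [ 437. -137.   10.]
rk NR [ 425. -467.   10.]
stone [557. 189.  24.]
hone [324. 214.  22.]
racked sh [ 528. -175.   40.]
racked end [ 450. -173.   40.]
mallet hd [ 417. -299.   30.]
```

View pics/scene0c.png

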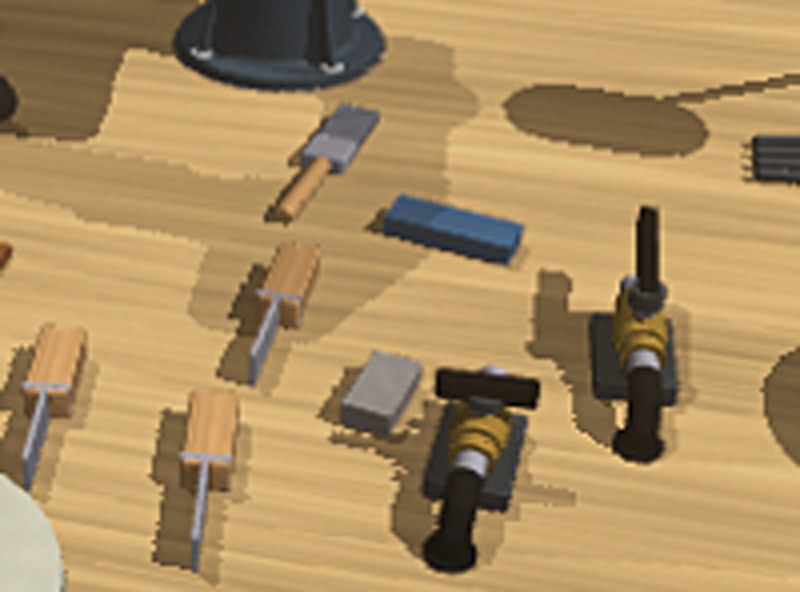

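The object near the base is a second mallet-like tool with a broad steel head, too close to reach and not a scraper. So there are three loose scrapers, all blade away from the robot. The measured sizes fit what was given (wing 69 mm, lever 114 mm, rack about 330 mm). Next is the supply lever.

```bash
cat >> h.py <<'E'
def plan(x,y,z,yaw=None):
    """target TCP (mm), yaw = world angle (deg) of tool-x axis (mod 180); prints dp, dz-rot"""
    o=robot.get_obs(); Rt=R.from_quat(o['tool_rot']); p=np.array(o['position'])*1000
    dp=Rt.inv().apply(np.array([x,y,z])-p)
    ax=Rt.apply([1,0,0]); cur=np.degrees(np.arctan2(ax[1],ax[0])); s=''
    tilt=np.degrees(np.arccos(-Rt.apply([0,0,1])[2]))
    if yaw is not None:
        d=(yaw-cur+90)%180-90; s=f'rotz {np.radians(-d):.3f} (or {np.radians(-d)-np.sign(-d)*np.pi:.3f}) q6 {o["q"][5]:.2f}'
    print('dp',np.round(dp,1),f'rows {np.linalg.norm(dp)/50:.1f} curyaw {cur:.1f} tilt {tilt:.2f}',s)
E
python3 - <<'E'
from h import *
o=robot.get_obs(); print(o['time'],o['position'],o['tool_rot'],o['q'],o['ft_force'],o['grip_width'])
plan(500,-250,220,0)
plan(560,150,220,0)
E
```

```text
0.9 [ 0.15392657 -0.60571278  0.22254796] [ 9.92272403e-01  1.24078512e-01  1.45804366e-06 -1.59517793e-05] [-1.50049720e+00  5.27493820e-01  1.43271330e+00  1.28269685e-06
  1.18141755e+00 -1.78499586e-01] [-0.26125774  0.00844077  0.27092413] 0.08686714353307314
dp [ 423.  -259.5    2.6] rows 9.9 curyaw 14.3 tilt 0.00 rotz 0.249 (or -2.893) q6 -0.18
dp [ 579.7 -632.5    2.6] rows 17.2 curyaw 14.3 tilt 0.00 rotz 0.249 (or -2.893) q6 -0.18
```

```bash
python3 -m jog '{"dp":[[423,-259,0],[423,-259,0],[423,-259,0],[423,-259,0],[423,-259,0],[423,-259,0],[423,-259,0],[423,-259,0],[423,-259,0],[423,-259,0],[423,-259,0],[423,-259,0]],"delta_rot":[[0,0,0.249],[0,0,0.249],[0,0,0.249],[0,0,0.249],[0,0,0.249],[0,0,0.249],[0,0,0.249],[0,0,0.249],[0,0,0.249],[0,0,0.249],[0,0,0.249],[0,0,0.249]],"gripper":[-1,-1,-1,-1,-1,-1,-1,-1,-1,-1,-1,-1]}'
python3 - <<'E'
from h import *
plan(520,150,220,0);plan(395,325,160,0)
E
```

```text
time: 2.1
position: [0.5007, -0.2496, 0.2225]
tool_rot: [1.0, 0.001, -0.0, 0.0]
ft_force: [0.4, 0.3, 0.4]
grip_width: 0.0026
grip_force: 0.0
dp [  20.5 -399.6    2.3] rows 8.0 curyaw 0.2 tilt 0.03 rotz 0.003 (or -3.139) q6 0.91
dp [-104.  -574.9   62.3] rows 11.8 curyaw 0.2 tilt 0.03 rotz 0.003 (or -3.139) q6 0.91
```

```bash
python3 -m jog '{"dp":[[-50,-300,20],[-50,-300,20],[-50,-300,20],[-50,-300,20],[-50,-300,20],[-50,-300,20],[-105,-573,40],[-105,-573,40],[-105,-573,40],[-105,-573,40],[-105,-573,40],[-105,-573,40]],"delta_rot":[[0,0,0],[0,0,0],[0,0,0],[0,0,0],[0,0,0],[0,0,0],[0,0,0],[0,0,0],[0,0,0],[0,0,0],[0,0,0],[0,0,0]],"gripper":[-1,-1,-1,-1,-1,-1,-1,-1,-1,-1,-1,-1]}'
python3 - <<'E'
from h import *
snap('scene','scene1.png')
im=cv2.imread('pics/scene1.png')[140:290,340:490]
cv2.imwrite('pics/scene1c.png',cv2.resize(im,None,fx=4,fy=4,interpolation=cv2.INTER_CUBIC))
# lever pivot and tip from scene0: full px
for n,u,v in [('tip',648/4+280,212/3.7+140),('pivot',643/4+280,288/3.7+140)]: print(n,px2w('scene',u,v,.086)*1000)
for n,u,v in [('wingL?',540/4+280,388/3.7+140),('wingR',437/4+280,380/3.7+140)]: print(n,px2w('scene',u,v,.080)*1000)
for n,a in [('sh0',(208,456)),('sh1',(49,385)),('sh2',(283,295))]: print(n,px2w('scene',a[0]/4+280,a[1]/3.7+140,.03)*1000)
o=robot.get_obs();print(o['position'],o['q'])
E
```

```text
time: 3.3
position: [0.3953, 0.3237, 0.1825]
tool_rot: [1.0, -0.0, 0.0, -0.0]
ft_force: [1.3, -0.5, 0.6]
grip_width: 0.0005
grip_force: 0.0
tip [369.42457666 365.00471816  86.        ]
pivot [475.56443261 364.00351363  86.        ]
wingL? [604.75197197 301.1019441   80.        ]
wingR [613.53362956 233.25491302  80.        ]
sh0 [679.1322019   91.59790792  30.        ]
sh1 [633.18952127 -36.88353957  30.        ]
sh2 [480.48843074 102.49391772  30.        ]
[0.39478793 0.32734937 0.18244341] [0.47227385 0.43294715 1.75622351 0.00371319 0.94989334 2.04009314]
```

View pics/scene1c.png

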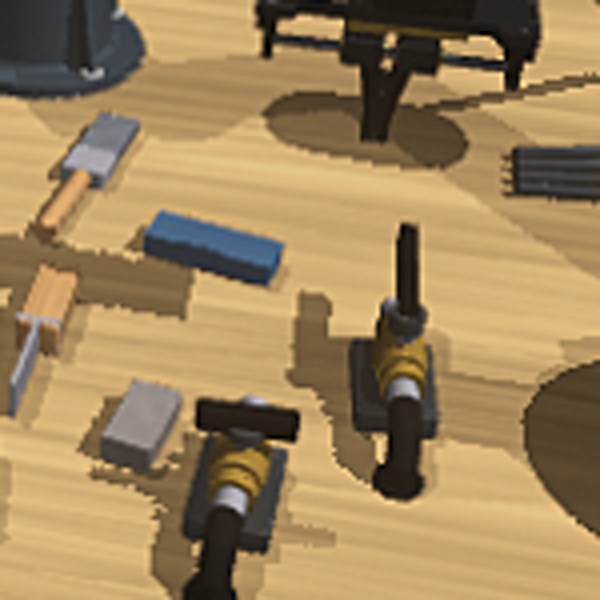

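The fingers are shut and hang to the right of the lever. I'll go down beside it and push it along the arc.

```bash
python3 -m jog '{"dp":[[0,2,60],[0,2,112],[0,2,112],[0,2,112],[2,-15,112],[1,-35,112],[1,-54,112],[8,-73,112],[20,-89,112],[28,-97,112],[36,-102,112],[36,-102,112]],"delta_rot":[[0,0,0],[0,0,0],[0,0,0],[0,0,0],[0,0,0],[0,0,0],[0,0,0],[0,0,0],[0,0,0],[0,0,0],[0,0,0],[0,0,0]],"gripper":[-1,-1,-1,-1,-1,-1,-1,-1,-1,-1,-1,-1]}'
python3 -m jog '{"dp":[[8,-5,0],[12,-7,0],[16,-8,0],[16,-8,0]],"delta_rot":[[0,0,0],[0,0,0],[0,0,0],[0,0,0]],"gripper":[-1,-1,-1,-1]}'
```

```text
time: 4.55
position: [0.4336, 0.4252, 0.072]
tool_rot: [1.0, -0.001, 0.002, -0.001]
ft_force: [-0.3, -0.0, 0.8]
grip_width: 0.0001
grip_force: 0.0
time: 4.95
position: [0.4434, 0.4311, 0.0704]
tool_rot: [1.0, -0.0, -0.004, 0.002]
ft_force: [-9.0, -3.1, 6.1]
grip_width: 0.0002
grip_force: 4.2
```

```bash
python3 -m jog '{"dp":[[4,-1,0],[4,-1,0],[4,-1,0]],"delta_rot":[[0,0,0],[0,0,0],[0,0,0]],"gripper":[-1,-1,-1]}'
python3 - <<'E'
from h import *
snap('top','top2.png')
im=cv2.imread('pics/top2.png')[130:270,130:290]
cv2.imwrite('pics/top2c.png',cv2.resize(im,None,fx=4,fy=4,interpolation=cv2.INTER_CUBIC))
E
```

```text
time: 5.25
position: [0.4436, 0.4311, 0.0703]
tool_rot: [1.0, -0.0, -0.008, 0.003]
ft_force: [-15.1, -2.8, 10.8]
grip_width: 0.0007
grip_force: 7.3
```

View pics/top2c.png

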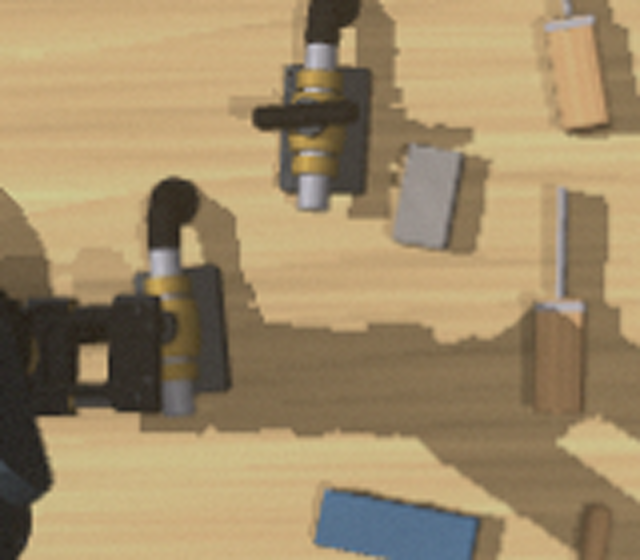

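The tool stopped dead at x 0.4436 with the force rising, so the lever is on its stop (the gripper hides the lever itself). Now I'll back off and compute the drain angles.

```bash
python3 -m jog '{"dp":[[-20,0,0],[-20,0,0],[-20,0,-50],[-20,0,-100],[-20,0,-130],[-20,0,-130]],"delta_rot":[[0,0,0],[0,0,0],[0,0,0],[0,0,0],[0,0,0],[0,0,0]],"gripper":[-1,-1,-1,0.2,0.2,0.2]}'
python3 - <<'E'
from h import *
f=lambda u,v,z:px2w('top',u/4+130,v/4+130,z)[:2]*1000
def ang(a,b): d=b-a; return np.degrees(np.arctan2(d[1],d[0]))
print('drain pipe',ang(f(312,205,.045),f(322,50,.045)),'foot',ang(f(281,190,.02),f(290,66,.02)),ang(f(362,195,.02),f(372,68,.02)), ang(f(372,68,.02),f(290,66,.02))-90)
print('supply pipe',ang(f(180,410,.045),f(165,255,.045)))
print('wing',ang(f(355,112,.088),f(256,119,.088))-90,(f(355,112,.088)+f(256,119,.088))/2)
print('racked etc');plan(607,264,200,93)
E
```

```text
time: 5.9
position: [0.4361, 0.4363, 0.2066]
tool_rot: [1.0, -0.0, 0.006, -0.004]
ft_force: [0.9, -0.0, 0.6]
grip_width: 0.0168
grip_force: 0.0
drain pipe -3.6253810781091067 foot -4.013035749520744 -4.559124135151202 -2.62615972335378
supply pipe 5.677943772225358
wing 2.8731987565786454 [605.68665259 263.22479181]
racked etc
dp [170.8 172.3   7.3] rows 4.9 curyaw -0.0 tilt 0.85 rotz 1.518 (or -1.624) q6 2.18
```

```bash
python3 -m jog '{"dp":[[171,172,7],[171,172,7],[171,172,7],[171,172,7],[171,172,7],[171,172,7],[171,172,7],[171,172,7],[171,172,7],[171,172,7],[171,172,7],[171,172,7]],"delta_rot":[[0,0,-0.15],[0,0,-0.3],[0,0,-0.45],[0,0,-0.6],[0,0,-0.75],[0,0,-0.9],[0,0,-1.05],[0,0,-1.2],[0,0,-1.35],[0,0,-1.5],[0,0,-1.624],[0,0,-1.624]],"gripper":[0.1,0.1,0.1,0.1,0.1,0.1,0.1,0.1,0.1,0.1,0.1,0.1]}'
python3 -m jog '{"dp":[[0,0,0],[0,0,0]],"delta_rot":[[0,0,0],[0,0,0]],"gripper":[0.1,0.1]}'
python3 - <<'E'
from h import *
plan(606.5,264,68,93)
snap('top','top3.png')
im=cv2.imread('pics/top3.png')[190:290,130:230]
cv2.imwrite('pics/top3c.png',cv2.resize(im,None,fx=4,fy=4,interpolation=cv2.INTER_CUBIC))
E
```

```text
time: 7.1
position: [0.6029, 0.261, 0.1925]
tool_rot: [0.688, 0.725, -0.0, -0.0]
ft_force: [-0.0, -0.0, -0.1]
grip_width: 0.0479
grip_force: 0.0
time: 7.3
position: [0.6025, 0.2613, 0.1931]
tool_rot: [0.689, 0.725, -0.0, -0.0]
ft_force: [-0.0, 0.4, -0.4]
grip_width: 0.0481
grip_force: 0.0
dp [  2.5   4.1 125.1] rows 2.5 curyaw 92.9 tilt 0.01 rotz -0.002 (or 3.140) q6 0.19
```

View pics/top3c.png

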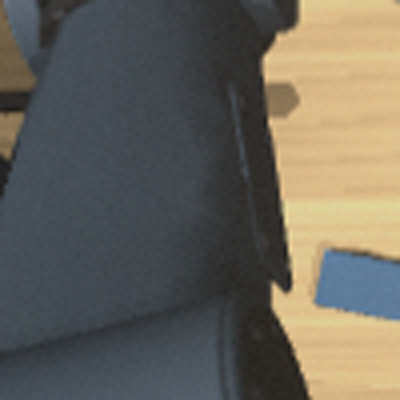

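The arm hides the lever in the top view, so I'll check it with the scene camera before touching the drain.

```bash
python3 - <<'E'
from h import *
snap('scene','scene3.png')
im=cv2.imread('pics/scene3.png')[140:290,340:490]
cv2.imwrite('pics/scene3c.png',cv2.resize(im,None,fx=4,fy=4,interpolation=cv2.INTER_CUBIC))
E
```

```text
(no output)
```

View pics/scene3c.png

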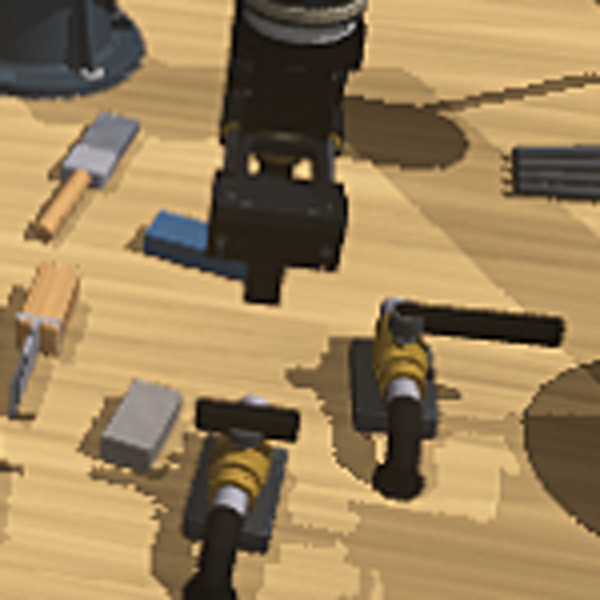

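The lever now lies across its pipe, from (405,308) to (563,325). Next I grip the wing at its hub.

```bash
python3 - <<'E'
from h import *
a=px2w('scene',405/4+340,306/4+140,.086);b=px2w('scene',560/4+340,318/4+140,.086);d=b-a;print(np.degrees(np.arctan2(d[1],d[0]))-90)
E
python3 -m jog '{"dp":[[2,4,50],[2,4,100],[2,4,125],[2,4,125],[2,4,125],[2,4,125],[2,4,125],[2,4,125],[2,4,125],[2,4,125]],"delta_rot":[[0,0,0],[0,0,0],[0,0,0],[0,0,0],[0,0,0],[0,0,0],[0,0,0],[0,0,0],[0,0,0],[0,0,0]],"gripper":[0.1,0.1,0.1,0.1,-1,-1,-1,-1,-1,-1]}' 20
```

```text
7.329845242823353
time: 8.4
position: [0.6097, 0.264, 0.0701]
tool_rot: [0.688, 0.726, 0.003, 0.002]
ft_force: [5.3, 1.0, 0.3]
grip_width: 0.0138
grip_force: 20.0
```

```bash
python3 -m jog '{"dp":[[0,3,0],[0,3,0],[0,3,0],[0,3,0],[0,3,0],[0,3,0],[0,3,0],[0,3,0]],"delta_rot":[[0,0,-0.1],[0,0,-0.2],[0,0,-0.3],[0,0,-0.4],[0,0,-0.5],[0,0,-0.6],[0,0,-0.665],[0,0,-0.665]],"gripper":[-1,-1,-1,-1,-1,-1,-1,-1]}'
python3 -m jog '{"dp":[[0,0,0],[0,0,0],[0,0,0],[0,0,-50],[0,0,-100],[0,0,-150],[0,0,-150]],"delta_rot":[[0,0,0],[0,0,0],[0,0,0],[0,0,0],[0,0,0],[0,0,0],[0,0,0]],"gripper":[0.1,0.1,0.1,0.1,0.1,0.1,0.1]}'
python3 - <<'E'
from h import *
plan(500,0,250,0)
E
```

```text
time: 9.2
position: [0.6103, 0.2642, 0.0701]
tool_rot: [0.414, 0.91, 0.001, 0.001]
ft_force: [1.3, -0.3, 5.8]
grip_width: 0.0141
grip_force: 20.0
time: 9.9
position: [0.6138, 0.2651, 0.2269]
tool_rot: [0.414, 0.91, 0.005, 0.006]
ft_force: [0.5, 0.7, -0.4]
grip_width: 0.0469
grip_force: 0.0
dp [-125.  -259.8  -25.9] rows 5.8 curyaw 131.1 tilt 0.91 rotz -0.853 (or 2.288) q6 -0.48
```

```bash
python3 - <<'E'
from h import *
snap('top','top4.png')
im=cv2.imread('pics/top4.png')[95:235,190:350]
cv2.imwrite('pics/top4a.png',cv2.resize(im,None,fx=4,fy=4,interpolation=cv2.INTER_CUBIC))
im=cv2.imread('pics/top4.png')[140:235,345:485]
cv2.imwrite('pics/top4b.png',cv2.resize(im,None,fx=5,fy=5,interpolation=cv2.INTER_CUBIC))
E
```

```text
(no output)
```

View pics/top4a.png

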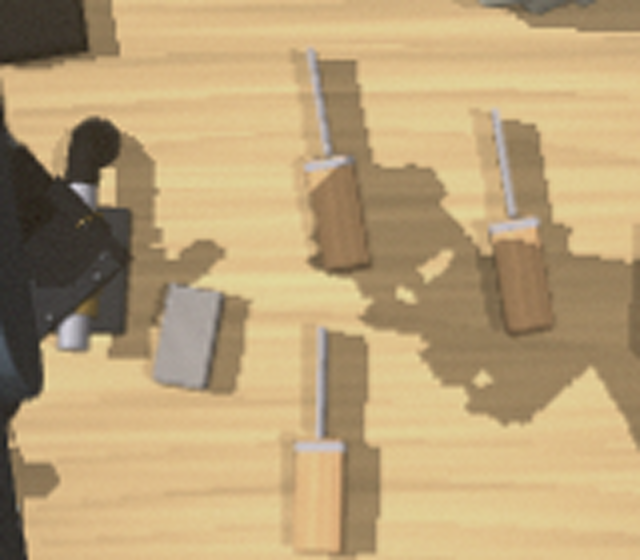

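View pics/top4b.png

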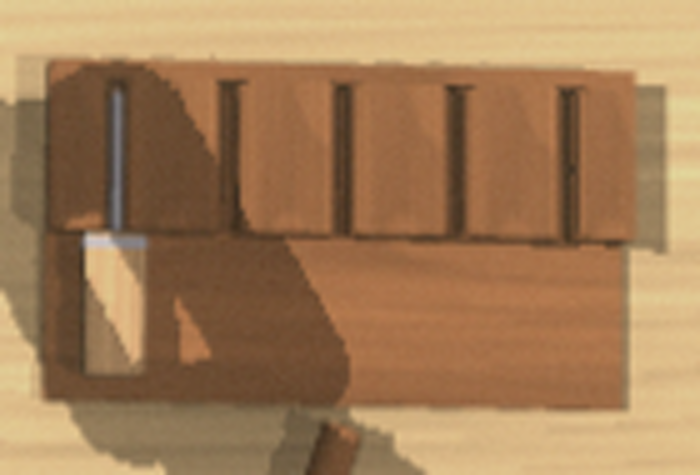

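Top crops show each scraper's handle and blade clearly: s0 handle (335,215), s1 (520,277), s2 (320,498). The rack has four free slots at crop x 230, 343, 457 and 570, and the scraper already in slot 0 sits at x 117. I'll compute the poses.

```bash
python3 - <<'E'
from h import *
fa=lambda u,v,z:px2w('top',u/4+190,v/4+95,z)[:2]*1000
fb=lambda u,v,z:px2w('top',u/5+345,v/5+140,z)[:2]*1000
def ang(a,b): d=b-a; return np.degrees(np.arctan2(d[1],d[0]))
for n,tl,tr,br,bl,tip,sh in [('s0',(304,162),(353,156),(370,265),(318,270),(311,51),(327,152)),('s1',(489,226),(538,220),(553,326),(508,334),(495,112),(513,212)),('s2',(295,447),(345,447),(344,552),(293,552),(322,328),(320,440))]:
    tl,tr,br,bl=[fa(*p,.03) for p in (tl,tr,br,bl)]; tip=fa(*tip,.034);sh=fa(*sh,.034)
    m=(tl+tr)/2;e=(bl+br)/2
    print(n,'front',m.round(1),'end',e.round(1),'w',np.linalg.norm(tl-tr).round(1),'yaw h',ang(e,m).round(1),'blade',ang(sh,tip).round(1),'end-tip',ang(e,tip).round(1),'len',np.linalg.norm(tip-e).round(1))
FL,FR,ML,MR=[fb(*p,.038) for p in ((48,62),(635,72),(48,234),(635,241))]
NL,NR=fb(43,402,.01),fb(627,408,.01)
print('block',FL,FR,ML,MR,'near',NL,NR)
print('yaws',ang(FR,FL)-90,ang(MR,ML)-90,ang(NR,NL)-90,ang(NL,FL),ang(NR,FR))
print('centre-line front edge mid',(ML+MR)/2,'block width',np.linalg.norm(ML-MR))
for u,v1,v2 in [(230,82,233),(343,83,234),(457,86,236),(570,88,238)]:
    a,b=fb(u,v2,.034),fb(u,v1,.034); print('slot',b.round(1),a.round(1))
print('racked blade',fb(117,86,.044),fb(116,230,.044),'handle end',fb(85,375,.04),fb(144,377,.04),'front',fb(84,240,.04),fb(147,240,.04))
E
```

```text
s0 front [680.2  89.6] end [602.9  79.4] w 34.7 yaw h 7.5 blade 8.4 end-tip 7.9 len 155.7
s1 front [632.3 -39.8] end [556.6 -50.3] w 34.6 yaw h 7.9 blade 9.1 end-tip 8.2 len 155.9
s2 front [477.2  97.5] end [404.3  99.4] w 34.8 yaw h -1.5 blade -1.6 end-tip -1.7 len 155.7
block [ 624.65887036 -140.73092865] [ 614.78764505 -472.84164522] [ 528.15309186 -138.43218045] [ 519.03211978 -468.66896875] near [ 435.94888897 -135.74912625] [ 426.30800971 -469.18915107]
yaws -1.7024837113326043 -1.5820780731063593 -1.6561534344089779 -1.5122145018710549 -1.1101799334084816
centre-line front edge mid [ 523.59260582 -303.5505746 ] block width 330.36272258789046
slot [ 612.5 -243. ] [ 527.5 -240.5]
slot [ 611.1 -306.9] [ 525.9 -304. ]
slot [ 608.6 -371.6] [ 523.8 -368.4]
slot [ 606.7 -436.2] [ 521.7 -432.7]
racked blade [ 609.57661853 -178.314061  ] [ 529.14802215 -175.66479587] handle end [ 449.38707526 -156.94378993] [ 447.7010999  -189.59175542] front [ 524.27919886 -158.17803538] [ 523.70668228 -193.20457167]
```

```bash
python3 - <<'E'
from h import *
plan(611,-42.8,120,8.2); print(robot.get_obs()['position'])
E
```

```text
dp [-230.7 -203.3  102.4] rows 6.5 curyaw 131.1 tilt 0.52 rotz -0.996 (or 2.145) q6 -0.48
[0.6115646  0.26447874 0.22309441]
```

```bash
python3 -m jog '{"dp":[[-60,-53,0],[-115,-100,0],[-231,-203,50],[-231,-203,102],[-231,-203,102],[-231,-203,102],[-231,-203,102],[-231,-203,102],[-231,-203,102]],"delta_rot":[[0,0,-0.14],[0,0,-0.28],[0,0,-0.42],[0,0,-0.56],[0,0,-0.7],[0,0,-0.84],[0,0,-0.996],[0,0,-0.996],[0,0,-0.996]],"gripper":[0.5,0.5,0.5,0.5,0.5,0.5,0.5,0.5,0.5]}'
python3 - <<'E'
from h import *
plan(611,-42.8,6,8.2)
snap('top','top5.png')
im=cv2.imread('pics/top5.png')[95:270,130:350]
cv2.imwrite('pics/top5c.png',cv2.resize(im,None,fx=3.4,fy=3.4,interpolation=cv2.INTER_CUBIC))
E
```

```text
time: 10.85
position: [0.6067, -0.0439, 0.1146]
tool_rot: [-0.07, 0.998, 0.001, -0.002]
ft_force: [0.0, -0.2, -0.6]
grip_width: 0.0655
grip_force: 0.0
dp [ -4.9   0.3 108.6] rows 2.2 curyaw -172.0 tilt 0.26 rotz -0.004 (or 3.138) q6 -1.97
```

View pics/top5c.png

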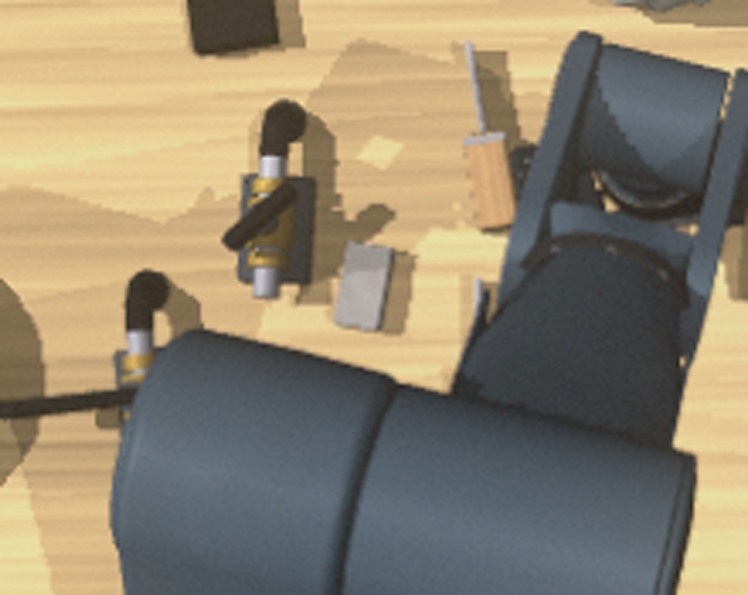

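The supply lever lies across its pipe, and the wing sits diagonally from (228,240) to (292,188). Descending onto s1.

```bash
python3 - <<'E'
from h import *
f=lambda u,v,z:px2w('top',u/3.4+130,v/3.4+95,z)[:2]*1000
d=f(228,241,.088)-f(293,188,.088); print('wing',np.degrees(np.arctan2(d[1],d[0]))-90, np.linalg.norm(d))
im=cv2.imread('pics/top5.png')[140:185,190:225]; g=cv2.cvtColor(im,cv2.COLOR_BGR2GRAY)
m=(g<60).astype(np.uint8)
n,l,s,c=cv2.connectedComponentsWithStats(m)
k=1+np.argmax(s[1:,4]); ys,xs=np.where(l==k); print(s[k],cv2.minAreaRect(np.c_[xs,ys].astype(np.float32)))
E
python3 -m jog '{"dp":[[-5,0,50],[-5,0,95],[-5,0,108],[-5,0,108],[-5,0,108],[-5,0,108],[-5,0,108],[-5,0,108]],"delta_rot":[[0,0,0],[0,0,0],[0,0,0],[0,0,0],[0,0,0],[0,0,0],[0,0,0],[0,0,0]],"gripper":[0.5,0.5,0.5,0.5,-1,-1,-1,-1]}' 30
```

```text
wing 38.577637482646224 66.40558649345591
[  7   9  21  19 113] ((17.25, 18.75), (7.071068286895752, 24.74873924255371), 45.0)
time: 11.7
position: [0.6141, -0.0432, 0.0101]
tool_rot: [-0.072, 0.997, -0.0, 0.001]
ft_force: [-0.3, -0.1, 0.0]
grip_width: 0.0409
grip_force: 0.0
```

```bash
python3 -m jog '{"dp":[[3,0,3],[3,0,3],[3,0,3],[3,0,3],[3,0,3],[3,0,3]],"delta_rot":[[0,0,0],[0,0,0],[0,0,0],[0,0,0],[0,0,0],[0,0,0]],"gripper":[0.1,0.1,-1,-1,-1,-1]}' 30
python3 -m jog '{"dp":[[0,0,-40],[0,0,-80],[0,0,-80]],"delta_rot":[[0,0,0],[0,0,0],[0,0,0]],"gripper":[-1,-1,-1]}'
python3 - <<'E'
from h import *
plan(498,-303.3,87,-1.6)
E
```

```text
time: 12.3
position: [0.6102, -0.0435, 0.0055]
tool_rot: [-0.072, 0.997, -0.0, -0.0]
ft_force: [-0.3, 0.2, -0.1]
grip_width: 0.0337
grip_force: 30.0
time: 12.6
position: [0.6141, -0.0443, 0.0904]
tool_rot: [-0.072, 0.997, -0.002, 0.005]
ft_force: [1.5, -0.9, -1.7]
grip_width: 0.0337
grip_force: 30.0
dp [ 152.  -239.8    2.9] rows 5.7 curyaw -171.8 tilt 0.61 rotz 0.171 (or -2.970) q6 -1.97
```

```bash
python3 -m jog '{"dp":[[152,-240,3],[152,-240,3],[152,-240,3],[152,-240,3],[152,-240,3],[152,-240,3],[152,-240,3],[152,-240,3],[152,-240,3],[152,-240,3]],"delta_rot":[[0,0,0.171],[0,0,0.171],[0,0,0.171],[0,0,0.171],[0,0,0.171],[0,0,0.171],[0,0,0.171],[0,0,0.171],[0,0,0.171],[0,0,0.171]],"gripper":[-1,-1,-1,-1,-1,-1,-1,-1,-1,-1]}'
python3 - <<'E'
from h import *
plan(498,-303.3,60,-1.6)
snap('scene','scene6.png');snap('top','top6.png')
a=cv2.imread('pics/scene6.png')[170:260,150:300];b=cv2.imread('pics/top6.png')[95:235,330:490]
a=cv2.resize(a,(640,384),interpolation=cv2.INTER_CUBIC)
cv2.imwrite('pics/s6c.png',a)
E
```

```text
time: 13.6
position: [0.4942, -0.3009, 0.0822]
tool_rot: [0.013, 1.0, 0.001, -0.0]
ft_force: [0.8, -0.5, -1.0]
grip_width: 0.0337
grip_force: 30.0
dp [-3.9 -2.3 22.2] rows 0.5 curyaw 178.5 tilt 0.08 rotz 0.002 (or -3.139) q6 -2.29
```

View pics/s6c.png

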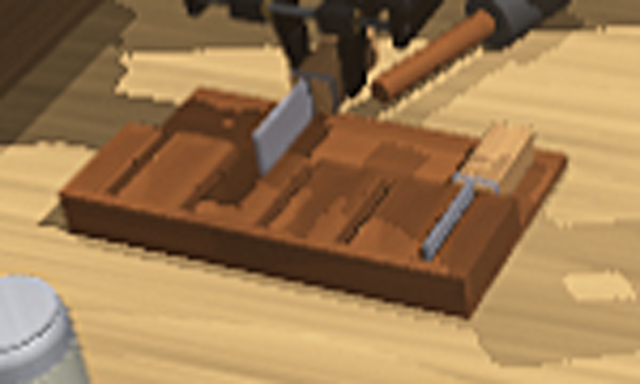

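The blade is held level over the middle slot. I'll correct xy first, then lower in stages while watching the force.

```bash
python3 -m jog '{"dp":[[-4,-2,16],[-4,-2,30],[-4,-2,30],[-4,-2,30],[-4,-2,30]],"delta_rot":[[0,0,0],[0,0,0],[0,0,0],[0,0,0],[0,0,0]],"gripper":[-1,-1,-1,-1,-1]}'
python3 -m jog '{"dp":[[0,0,5],[0,0,10],[0,0,15],[0,0,15]],"delta_rot":[[0,0,0],[0,0,0],[0,0,0],[0,0,0]],"gripper":[-1,-1,-1,-1]}'
```

```text
time: 14.2
position: [0.4979, -0.3048, 0.0524]
tool_rot: [0.014, 1.0, 0.0, -0.0]
ft_force: [0.0, 0.4, -1.6]
grip_width: 0.0341
grip_force: 30.0
time: 14.6
position: [0.4974, -0.3044, 0.0367]
tool_rot: [0.014, 1.0, 0.001, -0.001]
ft_force: [0.3, -0.3, -1.4]
grip_width: 0.0336
grip_force: 30.0
```

```bash
python3 -m jog '{"dp":[[0,0,7],[0,0,14],[0,0,20],[0,0,21],[0,0,21]],"delta_rot":[[0,0,0],[0,0,0],[0,0,0],[0,0,0],[0,0,0]],"gripper":[-1,-1,-1,-1,-1]}'
python3 -m jog '{"dp":[[-2,0,0],[-4,0,0],[-6,0,0],[-6,0,0]],"delta_rot":[[0,0,0],[0,0,0],[0,0,0],[0,0,0]],"gripper":[-1,-1,-1,-1]}'
```

```text
time: 15.1
position: [0.4977, -0.3046, 0.0161]
tool_rot: [0.014, 1.0, 0.0, -0.0]
ft_force: [-0.1, 0.2, -1.3]
grip_width: 0.0342
grip_force: 30.0
time: 15.5
position: [0.4989, -0.3045, 0.0166]
tool_rot: [0.013, 1.0, 0.001, -0.005]
ft_force: [-13.6, -4.6, 3.0]
grip_width: 0.0339
grip_force: 30.0
```

```bash
python3 -m jog '{"dp":[[4,0,0],[4,0,0],[4,0,0],[4,0,0],[4,0,0],[4,0,-40],[4,0,-90],[4,0,-140],[4,0,-140],[4,0,-140]],"delta_rot":[[0,0,0],[0,0,0],[0,0,0],[0,0,0],[0,0,0],[0,0,0],[0,0,0],[0,0,0],[0,0,0],[0,0,0]],"gripper":[-1,0.15,0.15,0.15,0.15,0.15,0.15,0.15,0.15,0.15]}'
python3 - <<'E'
from h import *
snap('top','top7.png');snap('scene','scene7.png')
for c in ['top','scene']:
    for n in ['scraper0','racked0','drain_wing','supply_lever']:
        print(c,n,[(np.round(d['rect']).astype(int).tolist(),round(d['score'],2)) for d in robot.search_frame(n,c)])
print(w2px('top',[.680,.0896,.03]),w2px('top',[.477,.0975,.03]),w2px('scene',[.680,.0896,.03]),w2px('scene',[.477,.0975,.03]))
plan(660,87,110,7.9)
E
```

```text
time: 16.5
position: [0.5008, -0.3052, 0.1582]
tool_rot: [0.014, 1.0, -0.001, 0.001]
ft_force: [-0.1, 0.8, -0.3]
grip_width: 0.0502
grip_force: 0.0
top scraper0 [([266, 109, 283, 165], 0.77), ([264, 180, 273, 234], 0.77), ([411, 157, 415, 174], 0.41)]
top racked0 [([361, 165, 375, 216], 0.86)]
top drain_wing [([199, 150, 217, 170], 0.56)]
top supply_lever [([127, 208, 174, 219], 0.51)]
scene scraper0 [([324, 243, 341, 289], 0.64), ([342, 208, 363, 244], 0.58)]
scene racked0 [([255, 199, 276, 226], 0.84)]
scene drain_wing [([393, 237, 412, 254], 0.56)]
scene supply_lever [([436, 215, 482, 228], 0.7), ([163, 189, 287, 245], 0.24)]
[272.11414284 134.81342599] [270.01646875 206.83012908] [331.2070398  263.32784942] [349.39157464 218.79293783]
dp [-149.3  396.    46. ] rows 8.5 curyaw 178.4 tilt 0.07 rotz -0.166 (or 2.976) q6 -2.28
```

s0 and s2 still sit where I measured them. Next is s0.

```bash
python3 -m jog '{"dp":[[-148,396,46],[-148,396,46],[-148,396,46],[-148,396,46],[-148,396,46],[-148,396,46],[-148,396,46],[-148,396,46],[-148,396,46],[-148,396,46],[-148,396,46],[-148,396,46]],"delta_rot":[[0,0,-0.166],[0,0,-0.166],[0,0,-0.166],[0,0,-0.166],[0,0,-0.166],[0,0,-0.166],[0,0,-0.166],[0,0,-0.166],[0,0,-0.166],[0,0,-0.166],[0,0,-0.166],[0,0,-0.166]],"gripper":[0.5,0.5,0.5,0.5,0.5,0.5,0.5,0.5,0.5,0.5,0.5,0.5]}'
python3 - <<'E'
from h import *
plan(658.7,87,5.5,7.9)
im=snap('scene','scene8.png'); print([(np.round(d['rect']).astype(int).tolist(),round(d['score'],2)) for d in robot.search_frame('scraper0','scene')])
E
```

```text
time: 18.2
position: [0.6584, 0.0857, 0.1104]
tool_rot: [-0.069, 0.998, -0.0, -0.0]
ft_force: [0.6, -0.0, -0.9]
grip_width: 0.0656
grip_force: 0.0
dp [ -0.6   1.3 104.9] rows 2.1 curyaw -172.1 tilt 0.06 rotz -0.001 (or 3.141) q6 -1.75
[([328, 244, 340, 294], 0.84), ([213, 192, 240, 220], 0.69), ([343, 226, 360, 240], 0.55)]
```

```bash
python3 -m jog '{"dp":[[-1,1,50],[-1,1,90],[-1,1,105],[-1,1,105],[-1,1,105],[-1,1,105],[-1,1,105],[-1,1,105],[-1,1,105],[-1,1,105],[-1,1,105]],"delta_rot":[[0,0,0],[0,0,0],[0,0,0],[0,0,0],[0,0,0],[0,0,0],[0,0,0],[0,0,0],[0,0,0],[0,0,0],[0,0,0]],"gripper":[0.5,0.5,0.5,0.3,0.1,-1,-1,-1,-1,-1,-1]}' 30
python3 -m jog '{"dp":[[0,0,-40],[0,0,-80],[0,0,-85],[0,0,-85]],"delta_rot":[[0,0,0],[0,0,0],[0,0,0],[0,0,0]],"gripper":[-1,-1,-1,-1]}'
python3 - <<'E'
from h import *
plan(496.2,-367.3,87,-1.6)
E
```

```text
time: 19.4
position: [0.6609, 0.0877, 0.0073]
tool_rot: [-0.069, 0.998, -0.0, 0.001]
ft_force: [-1.2, -1.1, 5.9]
grip_width: 0.0338
grip_force: 30.0
time: 19.8
position: [0.6603, 0.0883, 0.0919]
tool_rot: [-0.069, 0.998, -0.0, 0.001]
ft_force: [0.2, -0.5, -3.2]
grip_width: 0.0341
grip_force: 30.0
dp [ 225.4 -428.6    4.4] rows 9.7 curyaw -172.1 tilt 0.15 rotz 0.166 (or -2.975) q6 -1.74
```

```bash
python3 -m jog '{"dp":[[225,-429,4],[225,-429,4],[225,-429,4],[225,-429,4],[225,-429,4],[225,-429,4],[225,-429,4],[225,-429,4],[225,-429,4],[225,-429,4],[225,-429,4],[225,-429,4]],"delta_rot":[[0,0,0.166],[0,0,0.166],[0,0,0.166],[0,0,0.166],[0,0,0.166],[0,0,0.166],[0,0,0.166],[0,0,0.166],[0,0,0.166],[0,0,0.166],[0,0,0.166],[0,0,0.166]],"gripper":[-1,-1,-1,-1,-1,-1,-1,-1,-1,-1,-1,-1]}'
python3 -m jog '{"dp":[[0,0,0],[0,0,0]],"delta_rot":[[0,0,0],[0,0,0]],"gripper":[-1,-1]}'
python3 - <<'E'
from h import *
plan(496.2,-368.3,53,-1.6)
E
```

```text
time: 21.0
position: [0.4942, -0.3673, 0.0844]
tool_rot: [0.015, 1.0, 0.002, -0.002]
ft_force: [0.6, 0.3, -1.5]
grip_width: 0.0338
grip_force: 30.0
time: 21.2
position: [0.496, -0.3658, 0.0857]
tool_rot: [0.013, 1.0, 0.001, -0.001]
ft_force: [-0.2, 0.4, -1.5]
grip_width: 0.0337
grip_force: 30.0
dp [-0.3 -2.6 32.7] rows 0.7 curyaw 178.5 tilt 0.14 rotz 0.002 (or -3.140) q6 -2.36
```

```bash
python3 -m jog '{"dp":[[0,-2,20],[0,-2,33],[0,-2,33],[0,-2,33],[0,-2,38],[0,-2,43],[0,-2,48],[0,-2,48]],"delta_rot":[[0,0,0],[0,0,0],[0,0,0],[0,0,0],[0,0,0],[0,0,0],[0,0,0],[0,0,0]],"gripper":[-1,-1,-1,-1,-1,-1,-1,-1]}'
python3 -m jog '{"dp":[[0,0,7],[0,0,14],[0,0,20],[0,0,20],[0,0,20]],"delta_rot":[[0,0,0],[0,0,0],[0,0,0],[0,0,0],[0,0,0]],"gripper":[-1,-1,-1,-1,-1]}'
```

```text
time: 22.0
position: [0.4955, -0.3695, 0.0378]
tool_rot: [0.014, 1.0, 0.001, -0.001]
ft_force: [-0.1, -0.6, -0.9]
grip_width: 0.0336
grip_force: 30.0
time: 22.5
position: [0.4958, -0.3697, 0.0182]
tool_rot: [0.014, 1.0, 0.0, -0.0]
ft_force: [-0.0, -0.0, -0.5]
grip_width: 0.0337
grip_force: 30.0
```

```bash
python3 -m jog '{"dp":[[-2,0,1],[-4,0,1],[-6,0,1],[-6,0,1]],"delta_rot":[[0,0,0],[0,0,0],[0,0,0],[0,0,0]],"gripper":[-1,-1,-1,-1]}'
```

```text
time: 22.9
position: [0.5011, -0.37, 0.0176]
tool_rot: [0.014, 1.0, 0.0, -0.001]
ft_force: [-4.4, -1.2, 0.4]
grip_width: 0.0336
grip_force: 30.0
```

```bash
python3 -m jog '{"dp":[[-2,0,1],[-2,0,1],[2,0,0],[2,0,0],[2,0,0],[2,0,0],[2,0,-40],[2,0,-90],[2,0,-140],[2,0,-140],[2,0,-140]],"delta_rot":[[0,0,0],[0,0,0],[0,0,0],[0,0,0],[0,0,0],[0,0,0],[0,0,0],[0,0,0],[0,0,0],[0,0,0],[0,0,0]],"gripper":[-1,-1,-1,0.15,0.15,0.15,0.15,0.15,0.15,0.15,0.15]}'
python3 - <<'E'
from h import *
snap('top','top9.png');snap('scene','scene9.png')
for c in ['top','scene']: print(c,[(np.round(d['rect']).astype(int).tolist(),round(d['score'],2)) for d in robot.search_frame('scraper0',c)])
im=cv2.imread('pics/top9.png')[120:270,190:490]
cv2.imwrite('pics/top9c.png',cv2.resize(im,None,fx=2.6,fy=2.6,interpolation=cv2.INTER_CUBIC))
plan(456.5,98,110,-1.6)
E
```

```text
time: 24.0
position: [0.5009, -0.3705, 0.1593]
tool_rot: [0.014, 1.0, -0.001, 0.001]
ft_force: [-0.1, 0.8, -0.8]
grip_width: 0.0501
grip_force: 0.0
top [([405, 163, 419, 218], 0.66), ([262, 178, 274, 236], 0.6), ([352, 151, 465, 219], 0.49)]
scene [([195, 189, 218, 218], 0.81), ([343, 206, 362, 241], 0.79), ([212, 190, 239, 222], 0.5), ([162, 189, 282, 243], 0.18)]
dp [ 55.3 465.4  47. ] rows 9.4 curyaw 178.4 tilt 0.24 rotz 0.000 (or -3.141) q6 -2.36
```

View pics/top9c.png

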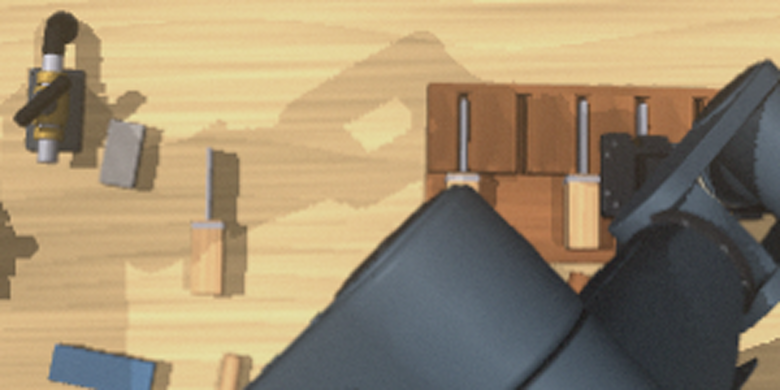

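s1 is seated in the middle slot at crop (583,180) with its collar at the block face. s2 is unmoved at (207,225).

```bash
python3 -m jog '{"dp":[[55,465,45],[55,465,45],[55,465,45],[55,465,45],[55,465,45],[55,465,45],[55,465,45],[55,465,45],[55,465,45],[55,465,45],[55,465,45],[55,465,45]],"delta_rot":[[0,0,0],[0,0,0],[0,0,0],[0,0,0],[0,0,0],[0,0,0],[0,0,0],[0,0,0],[0,0,0],[0,0,0],[0,0,0],[0,0,0]],"gripper":[0.5,0.5,0.5,0.5,0.5,0.5,0.5,0.5,0.5,0.5,0.5,0.5]}'
python3 - <<'E'
from h import *
plan(456.5,98,6,-1.6)
snap('scene','scene10.png'); print([(np.round(d['rect']).astype(int).tolist(),round(d['score'],2)) for d in robot.search_frame('scraper0','scene')])
E
```

```text
time: 25.4
position: [0.4574, 0.0965, 0.1117]
tool_rot: [0.013, 1.0, -0.0, -0.001]
ft_force: [-0.7, 0.3, -0.0]
grip_width: 0.0651
grip_force: 0.0
dp [  0.7   1.5 105.7] rows 2.1 curyaw 178.5 tilt 0.11 rotz 0.002 (or -3.140) q6 -1.58
[([214, 194, 238, 220], 0.68), ([343, 204, 360, 240], 0.63), ([194, 189, 222, 221], 0.59)]
```

```bash
python3 -m jog '{"dp":[[1,1,50],[1,1,90],[1,1,105],[1,1,105],[1,1,105],[1,1,105],[1,1,105],[1,1,105],[1,1,105],[1,1,105],[1,1,105]],"delta_rot":[[0,0,0],[0,0,0],[0,0,0],[0,0,0],[0,0,0],[0,0,0],[0,0,0],[0,0,0],[0,0,0],[0,0,0],[0,0,0]],"gripper":[0.5,0.5,0.5,0.3,0.1,-1,-1,-1,-1,-1,-1]}' 30
python3 -m jog '{"dp":[[0,0,-40],[0,0,-80],[0,0,-85],[0,0,-85]],"delta_rot":[[0,0,0],[0,0,0],[0,0,0],[0,0,0]],"gripper":[-1,-1,-1,-1]}'
python3 - <<'E'
from h import *
plan(494.4,-432.3,87,-1.6)
E
```

```text
time: 26.6
position: [0.4577, 0.0974, 0.0086]
tool_rot: [0.014, 1.0, -0.0, 0.001]
ft_force: [-0.0, -0.7, 6.9]
grip_width: 0.0337
grip_force: 30.0
time: 27.0
position: [0.4576, 0.0975, 0.0937]
tool_rot: [0.014, 1.0, -0.0, 0.002]
ft_force: [-0.7, -0.8, -2.7]
grip_width: 0.0337
grip_force: 30.0
dp [ -51.3 -528.6    6.9] rows 10.6 curyaw 178.4 tilt 0.18 rotz 0.000 (or -3.141) q6 -1.57
```

```bash
python3 -m jog '{"dp":[[-52,-529,5],[-52,-529,5],[-52,-529,5],[-52,-529,5],[-52,-529,5],[-52,-529,5],[-52,-529,5],[-52,-529,5],[-52,-529,5],[-52,-529,5],[-52,-529,5],[-52,-529,5]],"delta_rot":[[0,0,0],[0,0,0],[0,0,0],[0,0,0],[0,0,0],[0,0,0],[0,0,0],[0,0,0],[0,0,0],[0,0,0],[0,0,0],[0,0,0]],"gripper":[-1,-1,-1,-1,-1,-1,-1,-1,-1,-1,-1,-1]}'
python3 -m jog '{"dp":[[0,0,0],[0,0,0],[0,0,0]],"delta_rot":[[0,0,0],[0,0,0],[0,0,0]],"gripper":[-1,-1,-1]}'
python3 - <<'E'
from h import *
plan(494.4,-432.8,53,-1.6)
snap('scene','scene11.png')
a=cv2.imread('pics/scene11.png')[160:260,140:300]
cv2.imwrite('pics/s11c.png',cv2.resize(a,None,fx=4,fy=4,interpolation=cv2.INTER_CUBIC))
E
```

```text
time: 28.2
position: [0.4937, -0.4382, 0.0853]
tool_rot: [0.016, 1.0, -0.001, 0.0]
ft_force: [-0.1, 0.9, -2.1]
grip_width: 0.0337
grip_force: 30.0
time: 28.5
position: [0.4938, -0.4306, 0.0866]
tool_rot: [0.013, 1.0, 0.001, -0.001]
ft_force: [-0.4, -0.9, -0.6]
grip_width: 0.0338
grip_force: 30.0
dp [-0.7 -2.2 33.6] rows 0.7 curyaw 178.5 tilt 0.17 rotz 0.002 (or -3.140) q6 -2.43
```

View pics/s11c.png

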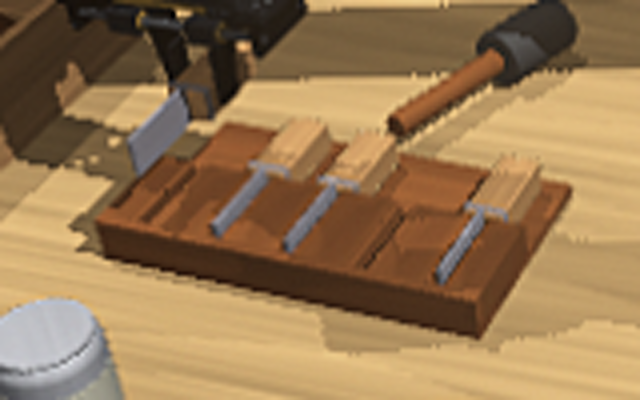

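The two placed scrapers and the racked one are seated, with collars at the block. The third is held level in front of the last slot at (165,200). Lowering it now.

```bash
python3 -m jog '{"dp":[[-1,-1,20],[-1,-1,33],[-1,-1,33],[-1,-1,33],[-1,-1,38],[-1,-1,43],[-1,-1,48],[-1,-1,48]],"delta_rot":[[0,0,0],[0,0,0],[0,0,0],[0,0,0],[0,0,0],[0,0,0],[0,0,0],[0,0,0]],"gripper":[-1,-1,-1,-1,-1,-1,-1,-1]}'
python3 -m jog '{"dp":[[0,0,7],[0,0,14],[0,0,19],[0,0,19],[0,0,19]],"delta_rot":[[0,0,0],[0,0,0],[0,0,0],[0,0,0],[0,0,0]],"gripper":[-1,-1,-1,-1,-1]}'
python3 -m jog '{"dp":[[-2,0,1],[-4,0,1],[-6,0,1],[-6,0,1]],"delta_rot":[[0,0,0],[0,0,0],[0,0,0],[0,0,0]],"gripper":[-1,-1,-1,-1]}'
```

```text
time: 29.35
position: [0.4939, -0.4345, 0.0405]
tool_rot: [0.014, 1.0, -0.001, -0.001]
ft_force: [-5.2, -0.5, 1.3]
grip_width: 0.0339
grip_force: 30.0
time: 29.85
position: [0.4948, -0.4337, 0.0204]
tool_rot: [0.014, 1.0, 0.0, -0.0]
ft_force: [-2.6, 0.2, 2.9]
grip_width: 0.0341
grip_force: 30.0
time: 30.25
position: [0.495, -0.4335, 0.0199]
tool_rot: [0.013, 1.0, 0.002, -0.006]
ft_force: [-18.7, -1.3, 11.8]
grip_width: 0.0336
grip_force: 30.0
```

```bash
python3 -m jog '{"dp":[[5,0,0],[5,0,1],[5,0,2],[5,0,2]],"delta_rot":[[0,0,0],[0,0,0],[0,0,0],[0,0,0]],"gripper":[-1,-1,-1,-1]}'
python3 -m jog '{"dp":[[0,0,-1],[0,0,-1],[0,0,-1],[0,0,-1],[0,0,-1],[0,0,-40],[0,0,-90],[0,0,-140],[0,0,-140],[0,0,-140]],"delta_rot":[[0,0,0],[0,0,0],[0,0,0],[0,0,0],[0,0,0],[0,0,0],[0,0,0],[0,0,0],[0,0,0],[0,0,0]],"gripper":[-1,0.15,0.15,0.15,0.15,0.15,0.15,0.15,0.15,0.15]}'
```

```text
time: 30.65
position: [0.4955, -0.4337, 0.0188]
tool_rot: [0.014, 1.0, 0.0, -0.001]
ft_force: [-5.9, 1.9, 10.9]
grip_width: 0.0336
grip_force: 30.0
time: 31.65
position: [0.4971, -0.4347, 0.1595]
tool_rot: [0.014, 1.0, -0.002, 0.002]
ft_force: [-0.2, -0.1, 0.1]
grip_width: 0.0503
grip_force: 0.0
```

```bash
python3 -m jog '{"dp":[[-60,250,-50],[-60,250,-50],[-60,250,-50],[-60,250,-50],[-60,250,-50],[-60,250,-50],[-30,500,-50],[-30,500,-50],[-30,500,-50],[-30,500,-50],[-30,500,-50],[-30,500,-50]],"delta_rot":[[0,0,0],[0,0,0],[0,0,0],[0,0,0],[0,0,0],[0,0,0],[0,0,0],[0,0,0],[0,0,0],[0,0,0],[0,0,0],[0,0,0]],"gripper":[0.5,0.5,0.5,0.5,0.5,0.5,0.5,0.5,0.5,0.5,0.5,0.5]}'
python3 - <<'E'
from h import *
snap('top','top12.png');snap('scene','scene12.png')
a=cv2.imread('pics/top12.png')[130:250,330:490];a=cv2.resize(a,(640,480),interpolation=cv2.INTER_CUBIC)
b=cv2.imread('pics/top12.png')[130:250,130:290];c=cv2.imread('pics/scene12.png')[170:260,140:300]
b=cv2.resize(b,(400,300)) ; c=cv2.resize(c,(400,225))
cv2.imwrite('pics/t12.png',cv2.resize(a,None,fx=1.2,fy=1.2))
d=np.vstack([b,c]);cv2.imwrite('pics/t12b.png',cv2.resize(d,None,fx=1.1,fy=1.1,interpolation=cv2.INTER_CUBIC))
E
```

```text
time: 32.85
position: [0.5373, 0.0701, 0.2057]
tool_rot: [0.011, 1.0, 0.001, -0.003]
ft_force: [-0.8, 0.2, 0.4]
grip_width: 0.0656
grip_force: 0.0
```

View pics/t12.png

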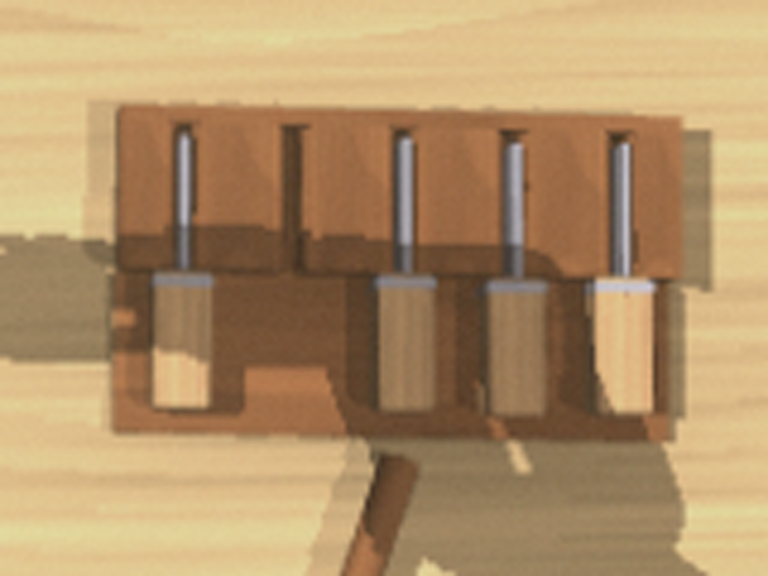

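View pics/t12b.png

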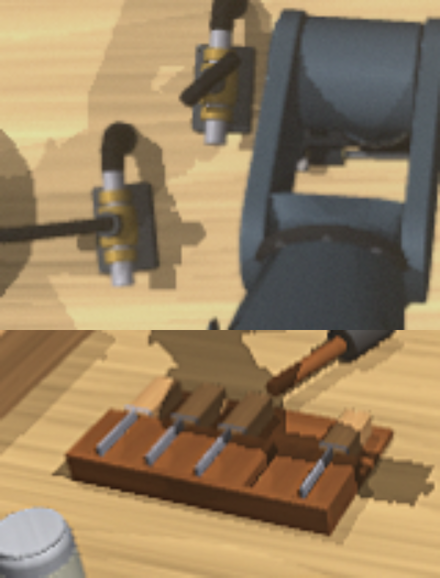

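All three scrapers sit like the racked one, with collars at the block face (crop y about 280) and blades down in their slots. The lever is across its pipe, the wing is diagonal, and the arm is clear. Handing in.

```bash
python3 -c "
from rig import robot
print(robot.hand_in())"
```

```text
the job is handed in; nothing more can be done
None
```

I handed the job in at about 33 s: in the last pictures the supply lever is shut, the drain wing is at about 45°, and all three loose scrapers on the bench are home in the rack; the hand-in gave no verdict.

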